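# Report the missing case clip

### The arm

A 7-joint arm with a two-finger parallel gripper is mounted at the origin on the work surface. World frame = base frame: x ahead of the robot, y to its left, z up, the work surface at z = 0. Lengths are in mm, angles in rad, forces in N, time in s.
With the tool pointing down it reaches from about 350 to 775 mm from the base axis. Payload 3.1 kg.
Tool frame: the origin (TCP) lies on the centre line of the jaws, within the pads' length; the fingertips stand r.tips_ahead ahead of it and the grasp point (between the pads) lies 2 mm behind it (r.tips_ahead is the distance from the TCP to the fingertips, in mm); z points along the fingers, y is the line along which they close (so a half turn about z gives the same grasp; the last joint's range is limited). The gripper opens to 85 mm and grips with 20 to 120 N. Pads are 22 mm wide; open, the fingers measure 114 mm over their backs; the gripper's body (76 mm by 85 mm) begins 54 mm behind the grasp point. The pads swing forward as they close: fully open they stand 13 mm farther back than shut.
Start: joints at [1.087, 0.311, 0.014, 1.512, -0.004, 1.319, -0.027], TCP at [235.196, -497.192, 248.304] pointing down, gripper open.
Joint ranges: [-2.7, 2.7], [-0.3, 1.91], [-1.27, 1.3], [0.12, 2.57], [-1.44, 4.58], [0.2, 2.03], [-3.05, 3.05]. Speed limits (rad/s): [2.79, 2.79, 3.14, 3.14, 3.14, 3.14, 3.14].

### API

Orientations are given as a 3x3 rotation matrix whose columns are the frame's x, y, z axes.
In Python, from rig import r gives the robot as it stands. The module is installed in compiled form; this text tells all that it offers.
- The arm moves only by the shell command python3 -m crank 'ROWS' [OPENING]. ROWS is JSON, a list of rows, each an object of numbers: "dx", "dy", "dz": the shift along the tool's x, y, z in mm; "wx", "wy", "wz": the turn, a rotation vector about the tool's x, y, z in degrees. A call has 1 to 8 rows; each row shifts and turns the commanded pose from where the row before left it, along the tool's axes as they then stand; what a row does not reach is not made up. A row lasts 1/10 s, in which the tool goes at most 50 mm and 8.59 degrees, less where a joint would pass 70% of its speed; a pose out of reach is approached as far as the arm can. A call is refused whole if a number of a shift passes 50 or a number of a turn 8.59, either way. A call with a gripper value outside its range is refused whole. OPENING is the gripper's target within -1 to 1 (shut at 1, half-way at 0, fully open at -1), set as the call begins (- or left out, the last holds). The fingers move at their own pace and stop on an object; the grip force is fixed at half the most. Time passes only in rows, so rows that do not move let the fingers close. It gives the time, the measured TCP pose, the force, the opening and the grip force at its end, in the units of the state.
- r.get_obs(): the state, without advancing time (a new reading comes with each control period).
- r.get_image(name): name is "side" or "top" or "wrist"; returns a dict with "image" (420x560x3 uint8, blue, green, red), "depth" (420x560 float32, mm along the optical axis (not along the pixel's ray), 0 where there is no reading), "fx", "fy", "cx", "cy" (pixels), "world_to_cam" (4x4, takes a point from world to camera coordinates). Camera axes: x right, y up, looking along -z (the intrinsics and any distortion apply to the point x, -y, -z); pixel columns grow to the right and rows downward; lengths in mm; the calibration is good to about 2 mm. The wrist camera is an equidistant fisheye: a pixel r from the principal point sees the ray r / f radians off the axis. A picture is of the moment at which its call begins.
- r.hand_in(): hands the job in; it is judged then, once.
Trained networks look in a picture, given as the dict that the camera call returned (one of the last four; its "shot" number tells which), for a name from the list of things; names that differ only in an ending like _2 or _b are one class to them, and where a whole thing is asked for, a point or a joint stands for the part that bears it (a point fixed in the world has none). Each returns a list of dicts, best first, with "score" (0 to 1); they miss things now and then, are a little off and sometimes report something else, mostly with a low value. They report only what shows in the picture. A call takes as long as a camera call.
- r.cut_out(name, picture): "mask" (420x560 bool, what is visible of it).
- r.pinpoint(name, picture): "point" ([x, y, z] in mm, in world coordinates, good to about 4 mm: a listed point, or the origin of a listed thing).
The state is a dict: "time_s": time; "joints": joint angles; "joint_velocities": joint speeds; "joint_torque": joint torques, N m; "tool_pos": TCP position; "ee_rot": TCP orientation; "ft_force": force on the tool from outside, world axes, zero at the start; "torque": the same for the moment, N m; "width": opening from 0.0 (shut) to 1.0 (fully open); "grip_force": force on a finger pad.
Only numpy, scipy, OpenCV 4.12 (cv2) and the standard library are available. Lean on these libraries where they do the work, as an engineer would, in place of code of your own. Each camera call takes 0.05 s, during which the arm holds its last target. There are 200 camera calls.

### The job

One of the wooden spool case's four clips is missing. For the desk camera's recording, point down with your fingertips at the bare clip seat on the case, close above it without touching, for at least one second; then point in the same way at the loose spare clip on the mat (the one with a raised bridge, like the three on the case). Then press the big round button fully down and let it come up again to save the recording; touch none of the other things on the desk and pick nothing up.

Things in the scene. Friction and masses are not known exactly. Their poses are not given: they have to be found in the camera images.
- bare_seat (a point): Point at the centre of the bare clip seat on the top face of the case: a dark 32 x 72 mm rectangle, flush, with two brass inserts 54 mm apart. z up; long side along the point's y axis. Top face 93 mm above the table. The seat may be any of the case's four seats.
- case: Wooden twin-bay spool case lying flat on the desk mat, fixed: stadium 220 mm (its x) x 440 mm (its y), 90 mm high, two round open bays 148 mm across, small blue handle standing 42 mm out from its +x side. Origin: centre of its underside, 3 mm above the table. Four clip seats on its top at x = +-88 mm, y = +-60 mm in its frame.
- clip0: Steel bridge clip screwed on one of the case's seats: base 30 mm (x) x 70 mm (y), bridge in the middle, 30 mm high over all. Origin at the centre of its underside, on the case's top. Fixed; not to be touched.
- clip1: Another bridge clip on the case, the same as clip0.
- clip2: Another bridge clip on the case, the same as clip0.
- spare: The loose spare steel bridge clip lying on the mat: base plate 30 mm (x) x 70 mm (y) x 4 mm, two screw heads, with a raised bridge 36 mm long in the middle, 30 mm high over all, same as those on the case. Origin at the centre of its underside, which is 3 mm above the table. About 100 g, only to be pointed at.
- spare_top (a point): Centre of the top of the spare clip's bridge, 30 mm above its underside. z up.
- save_top (a point): Centre of the top of the big round white push button, 44 mm across, in a low round grey housing 60 mm across, fixed on the mat. z up; pressed straight down. Up, it stands about 25 mm above the table. The point moves with the button.
- save (a joint): Travel of the round button in m: 0 up, 0.006 fully pressed; a spring returns it; fully down takes about 5 N.
- plate: Bystander: flat steel plate 30 x 70 x 4 mm with two screw heads, no bridge. Origin under its centre. It, the spare clip and the angle bracket lie in one area and may swap places.
- angle: Bystander: steel angle bracket, base 30 x 70 x 4 mm, upright leg 44 mm high at its +y end. Origin under the centre of its base.
- beaker: Bystander: white plastic cup, 66 mm across, 75 mm high. Origin under its centre.
- driver: Bystander: screwdriver about 180 mm long lying along its x axis, about 30 mm high.
- jar: Bystander: clear jar 56 mm across, 70 mm high. Origin under its centre.
- collar: Bystander: steel collar 34 mm across, 14 mm high. Origin under its centre.
- mouse: Bystander: black computer mouse, 105 mm (x) x 58 mm (y) x 34 mm high. Origin under its centre.
- keypad: Bystander: small black keypad with six square keys, 75 x 55 mm, 21 mm high, fixed on the mat. Origin under its centre.

How it is judged:
By the outcome, as a careful person would: the job done as asked, in the order asked, and still so for the second after the job is handed in, with the robot touching nothing.
It also fails if it takes over 51 s, if anything falls off the work surface, if the arm or the gripper's body presses on something with over 40 N, if the wrist force passes 120 N, or if a joint passes its speed limit or range.

## Working session

There is one attempt and no reset: what is moved stays moved. The work goes in short steps, Python scripts to look and compute and a shell command to move; the robot and the scene stay as the last step left them, time stands still between calls to the robot, and variables do not carry over. Pictures are saved under pics/ and viewed, at most 10 in all, crops included, and the job is handed in when it is done.

```bash
mkdir -p pics
python3 - <<'E'
from rig import r
import cv2,numpy as np
o=r.get_obs();print(o['time_s'],o['tool_pos'],np.round(o['ee_rot'],3).tolist(),o['width'],r.tips_ahead)
for c in("top","side"):
    p=r.get_image(c);cv2.imwrite(f'pics/{c}0.png',p['image'])
    for n in["bare_seat","spare_top","save_top","case","clip0","spare","plate","angle","beaker","driver","jar","collar","mouse","keypad"]:
        print(c,n,[(np.round(d['point']).tolist(),round(d['score'],2)) for d in r.pinpoint(n,p)[:4]])
print(r.get_obs()['time_s'])
E
```

```text
0.0 [ 234.90675872 -496.54057611  247.20485235] [[0.904, 0.428, -0.001], [0.428, -0.904, 0.002], [-0.0, -0.002, -1.0]] 0.9956743206460651 17.0
top bare_seat [([435.0, 145.0, 92.0], 0.78)]
top spare_top [([692.0, -215.0, 2.0], 0.68), ([442.0, -272.0, 35.0], 0.67)]
top save_top [([572.0, -377.0, 25.0], 0.52), ([331.0, -396.0, -2.0], 0.49)]
top case [([529.0, 201.0, 1.0], 0.58), ([444.0, -269.0, 34.0], 0.5), ([548.0, -194.0, 6.0], 0.37)]
top clip0 [([620.0, 256.0, 93.0], 0.91), ([443.0, 270.0, 92.0], 0.87), ([610.0, 135.0, 91.0], 0.76)]
top spare [([446.0, -263.0, -0.0], 0.83)]
top plate [([551.0, -197.0, -0.0], 0.76)]
top angle [([445.0, -139.0, 1.0], 0.69)]
top beaker [([694.0, -213.0, 2.0], 0.81)]
top driver [([333.0, -395.0, 0.0], 0.57)]
top jar [([667.0, -353.0, 0.0], 0.98), ([528.0, 198.0, 0.0], 0.74), ([436.0, 145.0, 94.0], 0.51)]
top collar [([343.0, -226.0, 1.0], 0.52)]
top mouse [([288.0, 323.0, 6.0], 0.76)]
top keypad [([368.0, 446.0, -0.0], 0.98)]
side bare_seat [([434.0, 145.0, 94.0], 0.66), ([339.0, -232.0, 8.0], 0.58)]
side spare_top [([444.0, -268.0, 35.0], 0.74)]
side save_top [([444.0, 266.0, 93.0], 0.59), ([570.0, -381.0, 27.0], 0.53), ([339.0, -392.0, 2.0], 0.43)]
side case [([526.0, 200.0, 8.0], 0.98), ([545.0, -196.0, 2.0], 0.61)]
side clip0 [([444.0, 270.0, 92.0], 0.57)]
side spare [([446.0, -267.0, 1.0], 0.87)]
side plate [([542.0, -196.0, 3.0], 0.79)]
side angle [([447.0, -140.0, 0.0], 0.8)]
side beaker [([371.0, 452.0, 5.0], 0.5)]
side driver [([338.0, -386.0, 4.0], 0.87)]
side jar [([664.0, -359.0, 2.0], 0.68)]
side collar [([339.0, -230.0, 7.0], 0.58)]
side mouse [([287.0, 320.0, -3.0], 0.58), ([436.0, 149.0, 92.0], 0.37)]
side keypad []
1.5
```

View pics/top0.png

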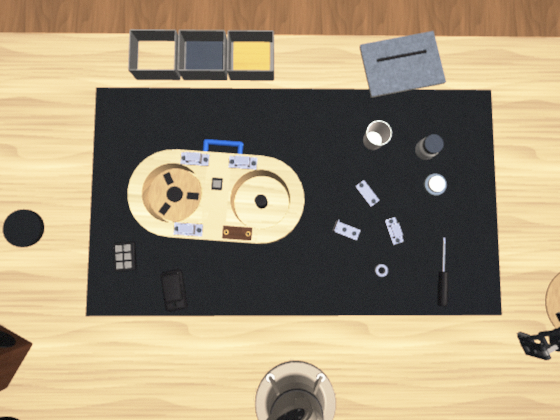

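View pics/side0.png

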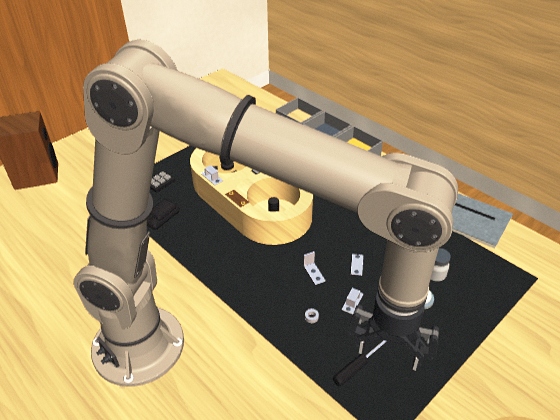

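The top view shows the bare dark seat with brass inserts at about (237,233), the bridged spare at (394,231) and the white button at (436,184). The angle bracket is at (347,230) and the flat plate at (367,193). The side view agrees. Next I'll refine the three targets from the depth images.

```bash
cat > h.py <<'E'
from rig import r
import numpy as np
def world(p,u,v,z=None):
    """pixel -> world; depth median or intersection with plane z"""
    T=np.linalg.inv(p['world_to_cam']); d=np.array([(u-p['cx'])/p['fx'],-(v-p['cy'])/p['fy'],-1.])
    D=T[:3,:3]@d; c=T[:3,3]
    return c+D*(z-c[2])/D[2]
def rows(target,tipz):
    o=r.get_obs(); t=np.array([target[0],target[1],tipz+r.tips_ahead])
    return np.round(o['ee_rot'].T@(t-o['tool_pos']),1), np.round(o['tool_pos'],1), o['width'], r.tips_ahead
E
python3 - <<'E'
from h import *
p=r.get_image('top'); q=r.get_image('side')
for im in(p,q):
  for n,z in(("bare_seat",93),("spare",25),("save_top",25),("clip0",115)):
    for m in r.cut_out(n,im)[:3]:
        v,u=np.nonzero(m['mask']); print(n,round(m['score'],2),len(u),round(u.mean()),round(v.mean()),np.round(world(im,u.mean(),v.mean(),z)),np.median(im['depth'][v,u]))
for t in((434,146),(444,-268),(571,-379)): print(rows(t,250))
E
```

```text
bare_seat 0.67 352 237 232 [435. 147.  93.] 990.0161
spare 0.52 325 394 230 [ 444. -260.   25.] 1079.5703
save_top 0.79 227 436 183 [ 568. -377.   25.] 1078.6744
save_top 0.67 369 187 229 [446. 285.  25.] 982.4866
clip0 0.74 378 194 158 [614. 250. 115.] 998.953
clip0 0.56 351 242 162 [606. 133. 115.] 1000.1047
clip0 0.55 350 187 229 [442. 263. 115.] 981.68805
bare_seat 0.6 176 237 198 [431. 144.  93.] 1489.896
spare 0.63 321 352 301 [ 430. -276.   25.] 1314.5643
save_top 0.53 16 428 299 [ 566. -400.   25.] 1312.853
clip0 0.79 213 212 175 [431. 248. 115.] 1541.6436
clip0 0.67 295 352 300 [ 372. -316.  115.] 1314.5643
(array([ 454.8, -496.4,  -18.7]), array([ 235.2, -497.2,  248.3]), 0.9961386082378839, 17.0)
(array([ 286.8, -117.9,  -18.7]), array([ 235.2, -497.2,  248.3]), 0.9961386082378839, 17.0)
(array([354.1,  36.7, -18.7]), array([ 235.2, -497.2,  248.3]), 0.9961386082378839, 17.0)
```

```bash
python3 -m crank '[{"dx":28,"dy":-31},{"dx":28,"dy":-31},{"dx":28,"dy":-31},{"dx":28,"dy":-31},{"dx":28,"dy":-31},{"dx":28,"dy":-31},{"dx":28,"dy":-31},{"dx":28,"dy":-31}]' 1; python3 -m crank '[{"dx":28,"dy":-31},{"dx":28,"dy":-31},{"dx":28,"dy":-31},{"dx":28,"dy":-31},{"dx":28,"dy":-31},{"dx":28,"dy":-31},{"dx":28,"dy":-31},{}]'; python3 -c "
from h import *
print(rows((434,146),106));print(r.get_obs()['joints'])"
```

```text
(array([ 454.8, -496.4,  125.3]), array([ 235.2, -497.2,  248.3]), 0.9961386082378839, 17.0)
[ 1.08735996  0.31090853  0.013993    1.51149274 -0.00437308  1.31919059
 -0.02718509]invalid input
invalid input
```

```bash
python3 -m crank '[{"dx":28,"dy":-31,"dz":0,"wx":0,"wy":0,"wz":0},{"dx":28,"dy":-31,"dz":0,"wx":0,"wy":0,"wz":0},{"dx":28,"dy":-31,"dz":0,"wx":0,"wy":0,"wz":0},{"dx":28,"dy":-31,"dz":0,"wx":0,"wy":0,"wz":0},{"dx":28,"dy":-31,"dz":0,"wx":0,"wy":0,"wz":0},{"dx":28,"dy":-31,"dz":0,"wx":0,"wy":0,"wz":0},{"dx":28,"dy":-31,"dz":0,"wx":0,"wy":0,"wz":0},{"dx":28,"dy":-31,"dz":0,"wx":0,"wy":0,"wz":0}]' 1
```

```text
time_s: 2.8
tool_pos: [331.9, -175.6, 248.6]
ee_rot: [[0.904, 0.427, 0.001], [0.427, -0.904, -0.001], [0.0, 0.001, -1.0]]
ft_force: [1.2, 0.4, 0.9]
width: -0.001
grip_force: 0.0
```

All six keys are needed in each row.

```bash
python3 -m crank '[{"dx":28,"dy":-31,"dz":0,"wx":0,"wy":0,"wz":0},{"dx":28,"dy":-31,"dz":0,"wx":0,"wy":0,"wz":0},{"dx":28,"dy":-31,"dz":0,"wx":0,"wy":0,"wz":0},{"dx":28,"dy":-31,"dz":0,"wx":0,"wy":0,"wz":0},{"dx":28,"dy":-31,"dz":0,"wx":0,"wy":0,"wz":0},{"dx":28,"dy":-31,"dz":0,"wx":0,"wy":0,"wz":0},{"dx":28,"dy":-31,"dz":0,"wx":0,"wy":0,"wz":0},{"dx":0,"dy":0,"dz":0,"wx":0,"wy":0,"wz":0}]'; python3 -c "
from h import *
import cv2
print(rows((434,146),106));print(r.get_obs()['joints'])
p=r.get_image('wrist');cv2.imwrite('pics/w1.png',p['image'])
print(r.pinpoint('bare_seat',p)[:2])
"
```

```text
time_s: 3.6
tool_pos: [416.4, 109.7, 249.0]
ee_rot: [[0.899, 0.437, 0.002], [0.437, -0.899, 0.005], [0.004, -0.004, -1.0]]
ft_force: [-0.2, -0.5, 0.1]
width: -0.002
grip_force: 0.0
(array([ 31.2, -24.5, 126.2]), array([416.4, 109.7, 249. ]), -0.0022685508470653413, 17.0)
[ 0.33586232  0.10327982 -0.6767442   1.79059783  0.06313262  1.26738382
 -1.47495975]
[{'point': [433.4, 148.3, 92.7], 'score': 0.84}, {'point': [444.4, -134.2, 3.2], 'score': 0.7}]
```

View pics/w1.png

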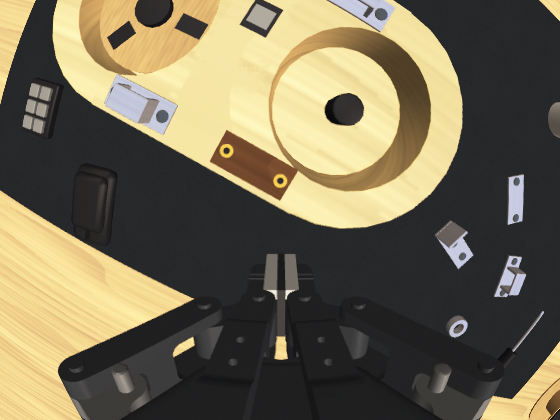

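The wrist view shows the bare seat at (254,165) and the shut fingertips at (282,255). I'll go above the seat, staying high at first because I don't know whether tips_ahead holds with the jaws shut.

```bash
python3 -m crank '[{"dx":16,"dy":-13,"dz":0,"wx":0,"wy":0,"wz":0},{"dx":15,"dy":-12,"dz":10,"wx":0,"wy":0,"wz":0},{"dx":0,"dy":0,"dz":25,"wx":0,"wy":0,"wz":0},{"dx":0,"dy":0,"dz":25,"wx":0,"wy":0,"wz":0},{"dx":0,"dy":0,"dz":25,"wx":0,"wy":0,"wz":0},{"dx":0,"dy":0,"dz":20,"wx":0,"wy":0,"wz":0},{"dx":0,"dy":0,"dz":9,"wx":0,"wy":0,"wz":0},{"dx":0,"dy":0,"dz":0,"wx":0,"wy":0,"wz":0}]'; python3 -c "
from h import *
import cv2
print(rows((434,146.5),106))
p=r.get_image('side');w=r.get_image('wrist')
a=cv2.resize(p['image'][120:270,150:350],(533,400),interpolation=2)
b=w['image'][100:300,160:400]
cv2.imwrite('pics/s2.png',np.hstack([a,cv2.resize(b,(267,222)) if 0 else cv2.resize(np.vstack([b,b*0])[:400],(266,444))[:400]]))
o=r.get_obs();M=p['world_to_cam']
for h in(0,17,30):
    c=M@np.r_[o['tool_pos']+o['ee_rot'][:,2]*h,1];print(h,p['cx']+p['fx']*c[0]/-c[2],p['cy']-p['fy']*c[1]/-c[2])
"
```

```text
time_s: 4.5
tool_pos: [432.6, 136.8, 133.3]
ee_rot: [[0.905, 0.426, -0.003], [0.426, -0.905, -0.002], [-0.003, 0.0, -1.0]]
ft_force: [0.3, -0.2, -0.5]
width: -0.006
grip_force: 0.0
(array([ 5.5, -8.2, 10.2]), array([432.6, 136.8, 133.3]), -0.005978211488804341, 17.0)
0 237.82570450090628 186.8529622228318
17 238.21461376777705 191.67741974921486
30 238.50797044306205 195.31653802320497
```

View pics/s2.png

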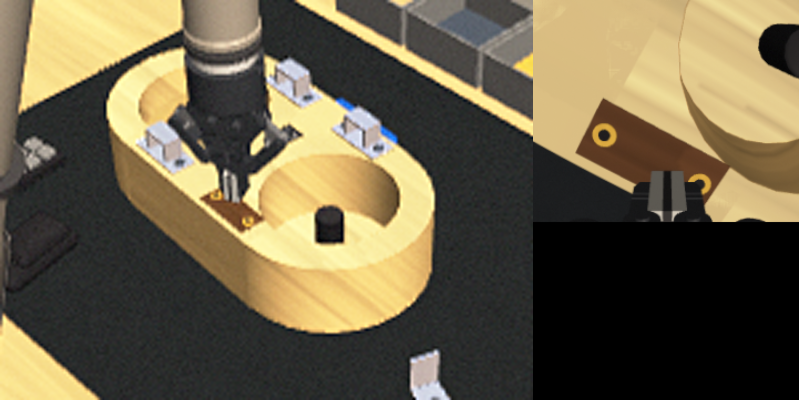

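The side crop shows the shut fingertips at about full-image pixel (237,195), just above the seat. I'll centre them and measure the tip height from depth.

```bash
python3 -m crank '[{"dx":5,"dy":-8,"dz":0,"wx":0,"wy":0,"wz":0},{"dx":0,"dy":0,"dz":0,"wx":0,"wy":0,"wz":0},{"dx":0,"dy":0,"dz":0,"wx":0,"wy":0,"wz":0}]'; python3 -c "
from h import *
print(rows((434,146.5),106))
o=r.get_obs();t=o['tool_pos']
for n in('side','top'):
    p=r.get_image(n);T=np.linalg.inv(p['world_to_cam'])
    v,u=np.mgrid[:420,:560];d=p['depth']
    P=np.stack([(u-p['cx'])/p['fx']*d,-(v-p['cy'])/p['fy']*d,-d,d*0+1],-1)@T.T
    P=P[...,:3];m=(np.hypot(P[...,0]-t[0],P[...,1]-t[1])<14)&(d>0)&(P[...,2]<150)
    z=np.sort(P[m][:,2]);print(n,len(z),np.round(z,0))
"
```

```text
time_s: 4.9
tool_pos: [434.8, 148.8, 135.0]
ee_rot: [[0.903, 0.429, 0.001], [0.429, -0.903, 0.0], [0.001, 0.0, -1.0]]
ft_force: [0.8, 0.2, -1.3]
width: 0.002
grip_force: 0.0
(array([-1.7,  1.7, 12. ]), array([434.8, 148.8, 135. ]), 0.002078368316294306, 17.0)
side 96 [ 87.  87.  88.  88.  89.  89.  89.  89.  90.  90.  90.  90.  90.  90.
  90.  90.  90.  90.  91.  91.  91.  91.  91.  91.  91.  91.  91.  91.
  92.  92.  92.  92.  92.  92.  92.  92.  92.  93.  93.  93.  93.  93.
  94.  94.  94.  94.  94.  94.  94.  94.  95.  95.  96.  96. 119. 119.
 120. 122. 123. 124. 127. 127. 127. 128. 128. 129. 129. 130. 132. 133.
 133. 134. 134. 136. 136. 137. 138. 138. 138. 138. 140. 141. 142. 142.
 142. 143. 143. 144. 144. 145. 145. 147. 148. 148. 149. 149.]
top 0 []
```

The lowest fingertip point is at 118 mm, which is the TCP minus 17, so tips_ahead holds when shut. I'll descend to about 11 mm above the seat and hold.

```bash
python3 -m crank '[{"dx":-1,"dy":1,"dz":7,"wx":0,"wy":0,"wz":0},{"dx":0,"dy":0,"dz":7,"wx":0,"wy":0,"wz":0},{"dx":0,"dy":0,"dz":0,"wx":0,"wy":0,"wz":0},{"dx":0,"dy":0,"dz":0,"wx":0,"wy":0,"wz":0},{"dx":0,"dy":0,"dz":0,"wx":0,"wy":0,"wz":0},{"dx":0,"dy":0,"dz":0,"wx":0,"wy":0,"wz":0},{"dx":0,"dy":0,"dz":0,"wx":0,"wy":0,"wz":0},{"dx":0,"dy":0,"dz":0,"wx":0,"wy":0,"wz":0}]'
python3 -m crank '[{"dx":0,"dy":0,"dz":0,"wx":0,"wy":0,"wz":0},{"dx":0,"dy":0,"dz":0,"wx":0,"wy":0,"wz":0},{"dx":0,"dy":0,"dz":0,"wx":0,"wy":0,"wz":0},{"dx":0,"dy":0,"dz":0,"wx":0,"wy":0,"wz":0},{"dx":0,"dy":0,"dz":0,"wx":0,"wy":0,"wz":0},{"dx":0,"dy":0,"dz":0,"wx":0,"wy":0,"wz":0},{"dx":0,"dy":0,"dz":0,"wx":0,"wy":0,"wz":0},{"dx":0,"dy":0,"dz":0,"wx":0,"wy":0,"wz":0}]'
python3 -c "
from h import *
import cv2
p=r.get_image('wrist');print(r.pinpoint('bare_seat',p)[:1])
cv2.imwrite('pics/w3.png',p['image'])
print(rows((434,146.5),106))"
```

```text
time_s: 5.8
tool_pos: [434.1, 146.7, 120.4]
ee_rot: [[0.904, 0.428, 0.0], [0.428, -0.904, 0.0], [0.0, 0.0, -1.0]]
ft_force: [0.6, 0.7, 0.1]
width: 0.003
grip_force: 0.0
time_s: 6.6
tool_pos: [434.0, 146.6, 120.3]
ee_rot: [[0.904, 0.428, 0.0], [0.428, -0.904, -0.0], [-0.0, 0.0, -1.0]]
ft_force: [0.8, -0.2, 0.4]
width: 0.001
grip_force: 0.0
[{'point': [431.0, 149.1, 92.9], 'score': 0.58}]
(array([-0. ,  0.1, -2.7]), array([434. , 146.6, 120.3]), 0.0002420761557613096, 17.0)
```

View pics/w3.png

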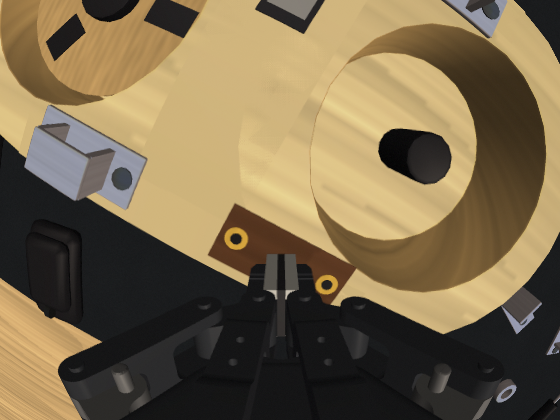

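The tips at (281,258) sit midway between the brass inserts at (236,239) and (326,285). They are 10 mm above the seat and have held for over 1 s. I'll hold a little longer, then rise and go to the spare.

```bash
python3 -m crank '[{"dx":0,"dy":0,"dz":0,"wx":0,"wy":0,"wz":0},{"dx":0,"dy":0,"dz":0,"wx":0,"wy":0,"wz":0},{"dx":0,"dy":0,"dz":0,"wx":0,"wy":0,"wz":0},{"dx":0,"dy":0,"dz":-30,"wx":0,"wy":0,"wz":0},{"dx":0,"dy":0,"dz":-30,"wx":0,"wy":0,"wz":0},{"dx":0,"dy":0,"dz":-30,"wx":0,"wy":0,"wz":0},{"dx":-5,"dy":13,"dz":-15,"wx":0,"wy":0,"wz":0},{"dx":-13,"dy":27,"dz":0,"wx":0,"wy":0,"wz":0}]'
python3 -m crank '[{"dx":-16,"dy":36,"dz":0,"wx":0,"wy":0,"wz":0},{"dx":-16,"dy":36,"dz":0,"wx":0,"wy":0,"wz":0},{"dx":-16,"dy":36,"dz":0,"wx":0,"wy":0,"wz":0},{"dx":-16,"dy":36,"dz":0,"wx":0,"wy":0,"wz":0},{"dx":-16,"dy":36,"dz":0,"wx":0,"wy":0,"wz":0},{"dx":-16,"dy":36,"dz":0,"wx":0,"wy":0,"wz":0},{"dx":-16,"dy":36,"dz":0,"wx":0,"wy":0,"wz":0},{"dx":-16,"dy":36,"dz":0,"wx":0,"wy":0,"wz":0}]'
python3 -m crank '[{"dx":-14,"dy":30,"dz":0,"wx":0,"wy":0,"wz":0},{"dx":-5,"dy":13,"dz":0,"wx":0,"wy":0,"wz":0},{"dx":0,"dy":0,"dz":0,"wx":0,"wy":0,"wz":0},{"dx":0,"dy":0,"dz":0,"wx":0,"wy":0,"wz":0}]'
python3 -c "
from h import *
import cv2
p=r.get_image('wrist');cv2.imwrite('pics/w4.png',p['image'])
for n in('spare_top','spare','save_top'):print([(x['point'],x['score']) for x in r.pinpoint(n,p)[:2]])
print(rows((444,-267),50))"
```

```text
time_s: 7.5
tool_pos: [436.5, 105.9, 228.3]
ee_rot: [[0.901, 0.433, 0.007], [0.433, -0.901, 0.003], [0.007, 0.0, -1.0]]
ft_force: [0.4, -0.9, -0.8]
width: 0.002
grip_force: 0.0
time_s: 8.3
tool_pos: [442.1, -213.8, 225.4]
ee_rot: [[0.904, 0.428, 0.0], [0.428, -0.904, -0.0], [0.0, 0.0, -1.0]]
ft_force: [0.3, -0.4, 0.7]
width: 0.003
grip_force: 0.0
time_s: 8.7
tool_pos: [443.9, -257.0, 225.2]
ee_rot: [[0.903, 0.43, -0.0], [0.43, -0.903, 0.002], [0.001, -0.002, -1.0]]
ft_force: [-1.0, 0.3, 0.2]
width: 0.0
grip_force: 0.0
[([446.8, -270.3, 31.8], 0.77)]
[([442.8, -268.0, 4.1], 0.7), ([525.9, 199.6, 2.2], 0.45)]
[([571.0, -381.9, 23.7], 0.57)]
(array([ -4.4,   9. , 158.5]), array([ 444. , -257.1,  225.5]), 0.0022942938612209207, 17.0)
```

View pics/w4.png

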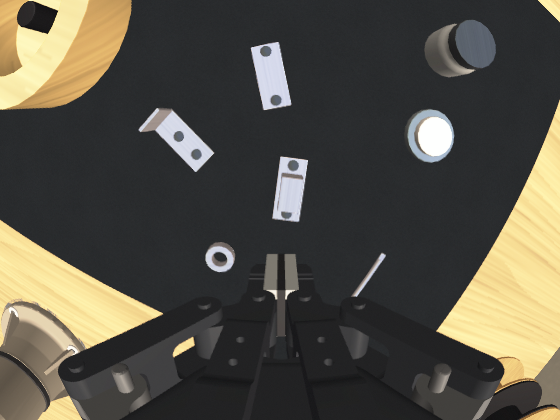

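The wrist view shows the bridged spare at (290,190). The plate is at (271,76), the angle bracket at (176,140) and the button at (433,137). I'll descend over the spare at about (444.5,-268).

```bash
python3 -m crank '[{"dx":-4,"dy":10,"dz":10,"wx":0,"wy":0,"wz":0},{"dx":0,"dy":0,"dz":30,"wx":0,"wy":0,"wz":0},{"dx":0,"dy":0,"dz":30,"wx":0,"wy":0,"wz":0},{"dx":0,"dy":0,"dz":30,"wx":0,"wy":0,"wz":0},{"dx":0,"dy":0,"dz":30,"wx":0,"wy":0,"wz":0},{"dx":0,"dy":0,"dz":18,"wx":0,"wy":0,"wz":0},{"dx":0,"dy":0,"dz":0,"wx":0,"wy":0,"wz":0},{"dx":0,"dy":0,"dz":0,"wx":0,"wy":0,"wz":0}]'
python3 -c "
from h import *
import cv2
p=r.get_image('wrist');cv2.imwrite('pics/w5.png',p['image'])
for n in('spare_top','spare'):print([(x['point'],x['score']) for x in r.pinpoint(n,p)[:2]])
print(rows((444.5,-268),45))"
```

```text
time_s: 9.7
tool_pos: [444.1, -270.2, 77.1]
ee_rot: [[0.904, 0.428, -0.0], [0.428, -0.904, 0.0], [-0.0, -0.0, -1.0]]
ft_force: [0.2, -0.7, 0.5]
width: 0.002
grip_force: 0.0
[([444.9, -266.2, 34.5], 0.58)]
[([443.9, -268.1, 4.7], 0.91)]
(array([ 0.5, -2.8, 16.7]), array([ 445.2, -270.7,   78.7]), 0.0036631473779932845, 17.0)
```

View pics/w5.png

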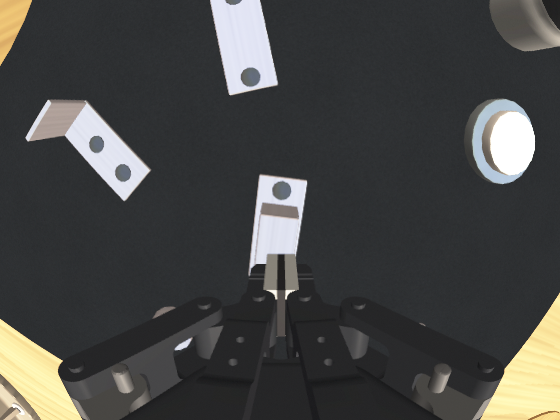

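The tips at (281,258) are over the spare's bridge, whose near edge is at (280,210). I'll go down to about 11 mm above it and hold.

```bash
python3 -m crank '[{"dx":0,"dy":-2,"dz":8,"wx":0,"wy":0,"wz":0},{"dx":0,"dy":0,"dz":8,"wx":0,"wy":0,"wz":0},{"dx":0,"dy":0,"dz":0,"wx":0,"wy":0,"wz":0},{"dx":0,"dy":0,"dz":0,"wx":0,"wy":0,"wz":0},{"dx":0,"dy":0,"dz":0,"wx":0,"wy":0,"wz":0},{"dx":0,"dy":0,"dz":0,"wx":0,"wy":0,"wz":0},{"dx":0,"dy":0,"dz":0,"wx":0,"wy":0,"wz":0},{"dx":0,"dy":0,"dz":0,"wx":0,"wy":0,"wz":0}]'
python3 -m crank '[{"dx":0,"dy":0,"dz":0,"wx":0,"wy":0,"wz":0},{"dx":0,"dy":0,"dz":0,"wx":0,"wy":0,"wz":0},{"dx":0,"dy":0,"dz":0,"wx":0,"wy":0,"wz":0},{"dx":0,"dy":0,"dz":0,"wx":0,"wy":0,"wz":0},{"dx":0,"dy":0,"dz":0,"wx":0,"wy":0,"wz":0},{"dx":0,"dy":0,"dz":0,"wx":0,"wy":0,"wz":0},{"dx":0,"dy":0,"dz":0,"wx":0,"wy":0,"wz":0},{"dx":0,"dy":0,"dz":0,"wx":0,"wy":0,"wz":0}]'
python3 -c "
from h import *
p=r.get_image('wrist')
for n in('spare_top','spare','save_top'):print([(x['point'],x['score']) for x in r.pinpoint(n,p)[:2]])
print(rows((444.5,-268),45))"
```

```text
time_s: 10.65
tool_pos: [443.4, -268.3, 61.4]
ee_rot: [[0.904, 0.428, 0.0], [0.428, -0.904, -0.0], [0.0, 0.0, -1.0]]
ft_force: [-0.0, 0.6, 0.4]
width: -0.001
grip_force: 0.0
time_s: 11.45
tool_pos: [443.3, -268.2, 61.3]
ee_rot: [[0.904, 0.428, -0.0], [0.428, -0.904, 0.0], [-0.0, -0.0, -1.0]]
ft_force: [-0.2, 0.1, 0.8]
width: -0.0
grip_force: 0.0
[([447.8, -266.6, 33.4], 0.8), ([442.4, -137.7, 4.5], 0.72)]
[([446.6, -272.1, 5.4], 0.58)]
[([570.5, -381.4, 25.0], 0.57)]
(array([ 1.2,  0.3, -0.7]), array([ 443.3, -268.2,   61.3]), -0.0006808173983047358, 17.0)
```

```bash
python3 -m crank '[{"dx":0,"dy":0,"dz":0,"wx":0,"wy":0,"wz":0},{"dx":0,"dy":0,"dz":0,"wx":0,"wy":0,"wz":0},{"dx":0,"dy":0,"dz":-20,"wx":0,"wy":0,"wz":0},{"dx":0,"dy":0,"dz":-30,"wx":0,"wy":0,"wz":0},{"dx":0,"dy":0,"dz":-30,"wx":0,"wy":0,"wz":0},{"dx":7,"dy":16,"dz":-10,"wx":0,"wy":0,"wz":0},{"dx":12,"dy":28,"dz":0,"wx":0,"wy":0,"wz":0},{"dx":12,"dy":28,"dz":0,"wx":0,"wy":0,"wz":0}]'
python3 -m crank '[{"dx":12,"dy":28,"dz":0,"wx":0,"wy":0,"wz":0},{"dx":12,"dy":28,"dz":0,"wx":0,"wy":0,"wz":0},{"dx":12,"dy":28,"dz":0,"wx":0,"wy":0,"wz":0},{"dx":0,"dy":0,"dz":0,"wx":0,"wy":0,"wz":0},{"dx":0,"dy":0,"dz":0,"wx":0,"wy":0,"wz":0}]'
python3 -c "
from h import *
p=r.get_image('wrist');q=r.get_image('top')
for n in('save_top',):print([(x['point'],x['score']) for x in r.pinpoint(n,p)[:2]])
print(rows((570.5,-380),32))"
```

```text
time_s: 12.45
tool_pos: [502.9, -320.8, 152.4]
ee_rot: [[0.904, 0.428, 0.001], [0.428, -0.904, -0.001], [0.001, 0.002, -1.0]]
ft_force: [0.3, -0.5, -0.3]
width: 0.003
grip_force: 0.0
time_s: 12.95
tool_pos: [570.3, -380.4, 150.3]
ee_rot: [[0.904, 0.427, -0.001], [0.427, -0.904, 0.001], [-0.001, -0.002, -1.0]]
ft_force: [-0.8, -0.8, 0.4]
width: 0.003
grip_force: 0.0
[([569.3, -379.8, 29.1], 0.59)]
(array([  0.3,   0.5, 102.5]), array([ 570.1, -379.7,  151.5]), 0.003094112877024414, 17.0)
```

```bash
python3 -m crank '[{"dx":0,"dy":0,"dz":25,"wx":0,"wy":0,"wz":0},{"dx":0,"dy":0,"dz":25,"wx":0,"wy":0,"wz":0},{"dx":0,"dy":0,"dz":25,"wx":0,"wy":0,"wz":0},{"dx":0,"dy":0,"dz":18,"wx":0,"wy":0,"wz":0},{"dx":0,"dy":0,"dz":8,"wx":0,"wy":0,"wz":0},{"dx":0,"dy":0,"dz":0,"wx":0,"wy":0,"wz":0},{"dx":0,"dy":0,"dz":0,"wx":0,"wy":0,"wz":0}]'
python3 -m crank '[{"dx":0,"dy":0,"dz":3,"wx":0,"wy":0,"wz":0},{"dx":0,"dy":0,"dz":3,"wx":0,"wy":0,"wz":0},{"dx":0,"dy":0,"dz":2,"wx":0,"wy":0,"wz":0},{"dx":0,"dy":0,"dz":0,"wx":0,"wy":0,"wz":0},{"dx":0,"dy":0,"dz":0,"wx":0,"wy":0,"wz":0}]'
python3 -m crank '[{"dx":0,"dy":0,"dz":2,"wx":0,"wy":0,"wz":0},{"dx":0,"dy":0,"dz":2,"wx":0,"wy":0,"wz":0},{"dx":0,"dy":0,"dz":0,"wx":0,"wy":0,"wz":0},{"dx":0,"dy":0,"dz":0,"wx":0,"wy":0,"wz":0}]'
```

```text
time_s: 13.8
tool_pos: [571.1, -380.7, 51.7]
ee_rot: [[0.904, 0.428, 0.002], [0.428, -0.904, -0.001], [0.001, 0.002, -1.0]]
ft_force: [0.5, 0.1, 0.1]
width: -0.003
grip_force: 0.0
time_s: 14.3
tool_pos: [570.6, -380.6, 42.4]
ee_rot: [[0.904, 0.428, 0.0], [0.428, -0.904, -0.0], [0.0, 0.0, -1.0]]
ft_force: [-0.2, -0.8, -0.0]
width: 0.002
grip_force: 0.0
time_s: 14.7
tool_pos: [570.7, -380.7, 38.7]
ee_rot: [[0.904, 0.428, 0.0], [0.428, -0.904, -0.0], [0.0, 0.0, -1.0]]
ft_force: [-2.3, 0.9, 3.7]
width: 0.001
grip_force: 1.7
```

Contact is at about 42 mm TCP height. I'll press on to the stop.

```bash
python3 -m crank '[{"dx":0,"dy":0,"dz":1.5,"wx":0,"wy":0,"wz":0},{"dx":0,"dy":0,"dz":1.5,"wx":0,"wy":0,"wz":0},{"dx":0,"dy":0,"dz":0,"wx":0,"wy":0,"wz":0},{"dx":0,"dy":0,"dz":0,"wx":0,"wy":0,"wz":0}]'
```

```text
time_s: 15.1
tool_pos: [570.7, -380.7, 36.2]
ee_rot: [[0.904, 0.428, 0.0], [0.428, -0.904, -0.0], [0.0, 0.001, -1.0]]
ft_force: [-1.5, 1.1, 6.7]
width: 0.001
grip_force: 3.5
```

```bash
python3 -m crank '[{"dx":0,"dy":0,"dz":1,"wx":0,"wy":0,"wz":0},{"dx":0,"dy":0,"dz":1,"wx":0,"wy":0,"wz":0},{"dx":0,"dy":0,"dz":0,"wx":0,"wy":0,"wz":0},{"dx":0,"dy":0,"dz":0,"wx":0,"wy":0,"wz":0},{"dx":0,"dy":0,"dz":0,"wx":0,"wy":0,"wz":0}]'
```

```text
time_s: 15.6
tool_pos: [570.7, -380.7, 36.1]
ee_rot: [[0.904, 0.428, 0.001], [0.428, -0.904, -0.001], [0.0, 0.001, -1.0]]
ft_force: [-5.0, 3.1, 13.8]
width: 0.0
grip_force: 6.9
```

The tool stayed at 36.1 mm while the force rose to 13.8 N, so the button is at its bottom stop. Now I'll release it and rise.

```bash
python3 -m crank '[{"dx":0,"dy":0,"dz":-5,"wx":0,"wy":0,"wz":0},{"dx":0,"dy":0,"dz":-10,"wx":0,"wy":0,"wz":0},{"dx":0,"dy":0,"dz":-25,"wx":0,"wy":0,"wz":0},{"dx":0,"dy":0,"dz":-30,"wx":0,"wy":0,"wz":0},{"dx":0,"dy":0,"dz":-30,"wx":0,"wy":0,"wz":0},{"dx":0,"dy":0,"dz":0,"wx":0,"wy":0,"wz":0},{"dx":0,"dy":0,"dz":0,"wx":0,"wy":0,"wz":0},{"dx":0,"dy":0,"dz":0,"wx":0,"wy":0,"wz":0}]'
python3 -c "
from h import *
import cv2
p=r.get_image('wrist');cv2.imwrite('pics/w6.png',p['image'])
for n in('save_top','spare','jar'):print([(x['point'],x['score']) for x in r.pinpoint(n,p)[:1]])"
```

```text
time_s: 16.4
tool_pos: [569.5, -380.1, 131.4]
ee_rot: [[0.904, 0.428, -0.003], [0.428, -0.904, 0.002], [-0.002, -0.003, -1.0]]
ft_force: [-0.7, 0.4, -0.1]
width: 0.003
grip_force: 0.0
[([572.7, -381.2, 24.1], 0.93)]
[([444.4, -268.6, 3.6], 0.87)]
[([663.5, -354.1, 0.3], 0.77)]
```

View pics/w6.png

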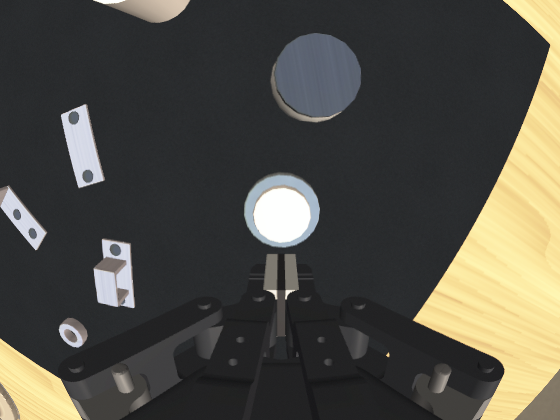

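The button at (282,213) is up again and the spare at (113,275) hasn't moved. The gripper touches nothing.

```bash
python3 -c "
from rig import r
print(r.hand_in())"
```

```text
the job is handed in; nothing more can be done
None
```

I pointed at the bare seat and then at the spare clip, each from about 11 mm above for over a second, pressed the button to its stop and let it come back up, touched nothing else, and handed the job in at about 16.5 s; no verdict was shown.

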